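# Set up a test tablet on the snap-open bench stand

### The arm

A 6-joint arm with a two-finger parallel gripper is mounted at the origin on the work surface. World frame = base frame: x ahead of the robot, y to its left, z up, the work surface at z = 0. Lengths are in m, angles in degrees, forces in N, time in s.
With the tool pointing down it reaches from about 0.425 to 0.95 m from the base axis. Payload 14.7 kg.
Tool frame: the origin (TCP) lies midway between the tips of the shut fingers; the grasp point (between the pads) lies 19 mm behind it; z points along the fingers, y is the line along which they close (so a half turn about z gives the same grasp; the last joint's range is limited). The gripper opens to 85 mm and grips with 20 to 120 N. Pads are 22 mm wide; open, the fingers measure 114 mm over their backs; the gripper's body (76 mm by 85 mm) begins 54 mm behind the grasp point. The pads swing forward as they close: fully open they stand 13 mm farther back than shut.
Start: joints at [61.559, 27.513, 91.461, -0, 61.026, -2.67], TCP at [0.283, 0.585, 0.231] pointing down, gripper open.
Joint ranges: [-157.49, 157.49], [-46.99, 117.5], [13.45, 153.17], [-89.5, 269.5], [5.16, 153.95], [-167.48, 167.48]. Speed limits (degrees/s): [108.29, 108.29, 136.94, 172.46, 172.46, 172.46].

### API

Orientations are given as a 3x3 rotation matrix whose columns are the frame's x, y, z axes.
In Python, from rig import bot gives the robot as it stands.
- The arm moves only by the tool carry_out, never from a script. Its argument "rows" is a list that holds one entry, the list of rows, each a list of 7 numbers: the shift along the tool's x, y, z in mm, then the turn, a rotation vector about the tool's x, y, z in units of 6 degrees (1.0 is 6 degrees), then the opening, from 0 (shut) to 1 (fully open). In form: [[[dx, dy, dz, rx, ry, rz, grip], ...]]. A call has 1 to 10 rows; each row is the pose to reach, as a shift and turn from the pose commanded when the call began, along the tool's axes at that moment; what a row does not reach only later rows make up. A row lasts 1/12 s, in which the tool goes at most 41.7 mm and 7.16 degrees, less where a joint would pass 70% of its speed; a pose out of reach is approached as far as the arm can. A call with a gripper value outside its range is refused whole. The fingers move at their own pace and stop on an object; "force" is the grip in N (left out, the last holds). Time passes only in rows, so rows that repeat a pose let the fingers close. It gives the time, the measured TCP pose, the force, the opening and the grip force at its end, in the units of the state.
- bot.state(): the state, without advancing time (a new reading comes with each control period).
- bot.snapshot(name): name is "side" or "top" or "wrist"; returns a dict with "frame" (400x640x3 uint8, red, green, blue), "fx", "fy", "cx", "cy" (pixels), "xyz" and "attitude" of the camera in the world. Camera axes: x right, y down, z forward; pixel columns grow to the right and rows downward; lengths in m; the calibration is good to about 2 mm. A picture is of the moment at which its call begins. There is no depth.
- bot.hand_in(): hands the job in; it is judged then, once.
The state is a dict: "time_s": time; "q": joint angles; "qd": joint speeds; "joint_torque": joint torques, N m; "eef_pos": TCP position; "eef_rot": TCP orientation; "ft_force": force on the tool from outside, world axes, zero at the start; "wrist_torque": the same for the moment, N m; "opening": finger opening in m; "finger_force": force on a finger pad.
Only numpy, scipy, OpenCV 4.12 (cv2) and the standard library are available. Lean on these libraries where they do the work, as an engineer would, in place of code of your own. Each camera call takes 0.05 s, during which the arm holds its last target. There are 200 camera calls.

### The job

Get the tablet onto the bench stand for testing: put the charger that was left on the folded stand into the shallow cardboard tray, then swing the stand's panel up until it snaps fully open. Take the tablet (the tall device in the sorter) and stand it upright and centred in the stand's trough, square to it, leaning back on the open panel with its screen facing out, away from the panel; then, last of all, push the power switch's lever all the way over to the on side. Do not disturb anything else on the bench, and do not let the tablet fall over.

Things in the scene. Friction and masses are not known exactly. Their poses are not given: they have to be found in the camera images.
- stand: Fixed dark steel stand, base plate x -60..100, y +-70, 8 mm thick. Origin on the bench below the hinge; x from trough to rear, y along the hinge, z up. Carries the folding panel (panel). Hinge posts x 2..18, |y| 50..60, 46 high; a spring strut beside the +y post, y 62..71. The trough in front of the hinge: see stand_seat.
- stand_hinge (a point): Middle of the panel's hinge axis (along stand y), 40 mm above the bench; axes as the stand's. Panel plate: 6 mm thick, 90 wide, from 6 to 72 mm from the axis; folded, its top is level with the axis. Open, its front face passes 6 mm in front of the axis.
- stand_seat (a point): Middle of the trough floor, 18 mm above the bench, 20 mm in front (-x) of the hinge. The trough runs along y, 140 mm long, open at its ends; floor from stand x -35 to about 0. Its front lip: x -45..-35, top 31 mm above the bench. Behind it is the panel. Axes as the stand's.
- panel (a joint): Panel angle about the hinge, rad. 0 = folded flat forward (to stand -x) over the trough; 2.0 = open, leaning back 25 degrees past vertical, on its stop. An over-centre spring drives it to 0 below about 1.15 and to 2.0 above, so let go past there it snaps open by itself. Opening takes about 3 N at the end bar at first, less towards the middle.
- panel_bar (a point): Middle of the round bar at the panel's free end: 10 mm diameter, 90 long, along stand y. At angle q it is at hinge + 115 mm x (-cos q along stand x, sin q up); folded, 40 mm above the bare bench. Two 6 mm rods at y +-40 join it to the plate, leaving an open gap of 38 mm between bar and plate. A pinch on the bar lets it turn as the panel swings.
- charger_center (a point): Centre of the loose white charger, a block 62 (x) x 44 (y) x 30 (z) mm, 0.14 kg, lying flat on top of the folded panel plate.
- tray: Fixed open cardboard tray 200 (x) x 160 (y) x 60 mm high, walls and floor 5 mm. Origin at the centre of its underside, z up. Empty.
- sorter: Fixed sorter, base 130 x 130 x 8 mm, origin at the centre of its underside. Two slots along its y at x -35 and +35 mm, 17 mm wide, floor 8 mm high, between aluminium plates 4 mm thick, 110 long, 78 mm high. One slot holds the tablet, the other the handheld; which is which varies.
- tablet_center (a point): Centre of the loose tablet: a grey slab 12 (x, thickness) x 120 (y, width) x 215 (z, height) mm, 0.35 kg, dark screen on its -x face. It starts standing upright in a sorter slot with its z axis up; its top edge is then 223 mm above the bench.
- tablet_foot (a point): Middle of the tablet's lower end face, 107.5 mm below its centre along its z.
- handheld_center (a point): Centre of the other device in the sorter, a handheld 12 x 80 x 105 mm (top 113 mm above the bench). Leave it there.
- switch (a joint): Angle of the power switch's lever, rad, range 0 to 1.0. Near 0 = off, the lever leans 0.5 rad from vertical to the switch's -x; 1.0 = on, it leans 0.5 rad to the switch's +x. It stays where it is left; about 1 N at the knob moves it.
- switch_tip (a point): Centre of the ball knob (26 mm diameter) at the end of the switch lever, 60 mm from the pivot; about 75 mm above the bench at both ends of the swing, 82 mm in the middle.
- switch_base: Fixed grey switch box 70 (x) x 50 (y) x 25 mm high. Origin at the centre of its underside; the lever's pivot is 22 mm above it (axis along y), the lever swings in its x-z plane, from -x (off) to +x (on).
- mug: White mug, 80 mm diameter, 95 mm high, bystander; origin at the centre of its underside.
- tape: Roll of clear tape lying flat, 100 mm diameter, 48 mm high, bystander; origin at the centre of its underside.
- spray: Cleaner can, 56 mm diameter, 160 mm high, bystander; origin at the centre of its underside.
- driver_grip (a point): Handle of a screwdriver lying on the bench behind the stand, bystander.
- tablet: The loose tablet itself, origin at the middle of its lower end face (see tablet_center).
- charger: The loose charger itself, origin at the centre of its underside.
Things that resemble listed ones, but are neither listed nor needed, are in the scene too. Leave any blue or purple look-alike of the tablet alone.

How it is judged (in metres and radians):
On the way, in this order (a step that is already met when the one before it is completed fails the run):
1. the charger lies in the tray (x of charger_center in the frame of tray between -0.095 and 0.095 m and y of charger_center in the frame of tray between -0.075 and 0.075 m and z of charger_center in the frame of tray below 0.045 m), for 0.2 s.
2. the stand's panel has snapped fully open (value of joint panel above 1.9 rad), for 0.2 s.
3. the tablet stands in the trough, leaning on the open panel, let go (value of joint panel above 1.9 rad and x of tablet_foot in the frame of stand between -0.036 and -0.004 m and y of tablet_foot in the frame of stand between -0.03 and 0.03 m and z of tablet_foot in the frame of stand between 0.014 and 0.034 m and angle between tablet_center's own z axis and vertical between 0.25 and 0.62 rad and angle between the y axis of tablet_center and the y axis of stand, either way round below 0.2 rad and x of stand_hinge in the frame of tablet_center above 0.004 m and contact force between tablet and stand above 0.05 N and contact force between the fingers and tablet below 0.05 N), for 0.2 s.
4. the switch lever is over to the on side (value of joint switch above 0.85 rad), for 0.1 s.
At the end, for the whole second after the job is handed in: At rest: charger in the tray, below 45 mm; panel above 1.9 rad; tablet foot in the trough within 30 mm of the middle, tablet leaning back 0.25 to 0.62 rad, square within 0.2 rad, screen away from the panel; switch above 0.85 rad (all of step 1 and value of joint panel above 1.9 rad and x of tablet_foot in the frame of stand between -0.036 and -0.004 m and y of tablet_foot in the frame of stand between -0.03 and 0.03 m and z of tablet_foot in the frame of stand between 0.014 and 0.034 m and angle between tablet_center's own z axis and vertical between 0.25 and 0.62 rad and angle between the y axis of tablet_center and the y axis of stand, either way round below 0.2 rad and x of stand_hinge in the frame of tablet_center above 0.004 m and contact force between tablet and stand above 0.05 N and value of joint switch above 0.85 rad and linear speed of each of tablet, charger below 0.02 m/s); the robot touches nothing.
It fails at once if a bystander was moved more than 40 mm (distance of any of handheld_center, mug, tape, spray, driver_grip from where it was at the start of the episode above 0.04 m).
It fails at once if the tablet was tipped over (angle between tablet_center's own z axis and vertical above 1 rad).
It fails at once if the switch was turned on before the tablet was on the stand (value of joint switch above 0.85 rad and distance between tablet_foot and stand above 0.08 m).
It also fails if it takes over 72 s, if anything falls off the work surface, if the arm or the gripper's body presses on something with over 40 N, if the wrist force passes 120 N, or if a joint passes its speed limit or range.

## Working session

There is one attempt and no reset: what is moved stays moved. The work goes in short steps, Python scripts to look and compute and a tool call to move; the robot and the scene stay as the last step left them, time stands still between calls to the robot, and variables do not carry over. Pictures are saved under pics/ and viewed, at most 10 in all, crops included, and the job is handed in when it is done.

Besides the shell and the picture viewer there is one more tool, called after "Call:" as name(argument=value, ...) on one line, values as JSON. carry_out: Moves the arm, as the interface text tells. Its arguments: {"type":"object","properties":{"rows":{"type":"array","items":{"type":"array","items":{"type":"array","items":{"type":"number"}}}},"force":{"type":"number"}},"required":["rows"]}

```bash
mkdir -p pics; ls; python3 - <<'E'
from rig import bot
import cv2,numpy as np
for n in ("side","top"):
    s=bot.snapshot(n); cv2.imwrite(f"pics/{n}0.png",s["frame"][:,:,::-1]); print(n,[s[k] for k in("fx","fy","cx","cy","xyz")],np.round(s["attitude"],3).tolist())
print(bot.state())
E
```

```text
pics
side [422.2357929297608, 422.2357929297608, 316.8233762190385, 196.08684999832093, array([ 0.09554656, -0.97500623,  0.96087424])] [[0.937, -0.22, 0.271], [-0.349, -0.6, 0.719], [0.004, -0.769, -0.64]]
top [485.34162473416905, 485.34162473416905, 326.4541055136235, 195.9055195484822, array([ 0.21396461, -0.02159803,  1.30464121])] [[0.074, -0.973, 0.218], [-0.997, -0.072, 0.019], [-0.003, -0.219, -0.976]]
{'time_s': 0.1, 'q': array([ 6.15584309e+01,  2.75476338e+01,  9.14882013e+01, -1.76730426e-03,
        6.10258865e+01, -2.66931465e+00]), 'qd': array([-0.06829843, -0.0461065 , -0.07941909,  0.03111724,  0.06807291,
        0.02478156]), 'joint_torque': array([ 1.51729451e-03, -9.52251720e+01, -4.31043828e+01, -1.30328663e-04,
        5.01815724e-03,  3.40379415e-05]), 'eef_pos': array([0.28243393, 0.58504537, 0.23073364]), 'eef_rot': array([[-9.00535924e-01,  4.34781335e-01, -4.89323146e-04],
       [ 4.34781610e-01,  9.00535413e-01, -9.60076197e-04],
       [ 2.32296099e-05, -1.07733181e-03, -9.99999419e-01]]), 'ft_force': array([ 0.28114966,  0.64897647, -0.29000814]), 'wrist_torque': array([-8.05511256e-05,  4.58599992e-02,  3.12262063e-02]), 'finger_force': 0.0, 'opening': 0.08572798082260209}
```

View pics/top0.png

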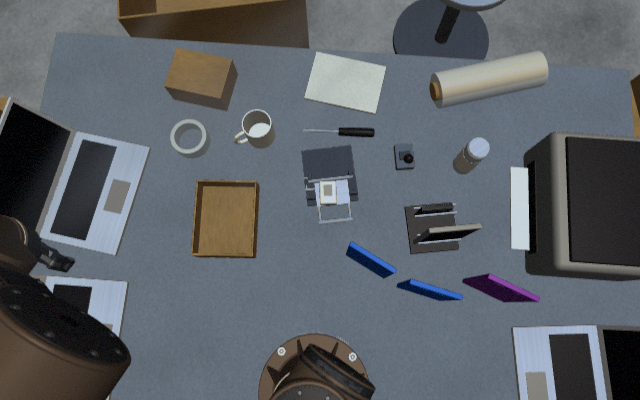

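View pics/side0.png

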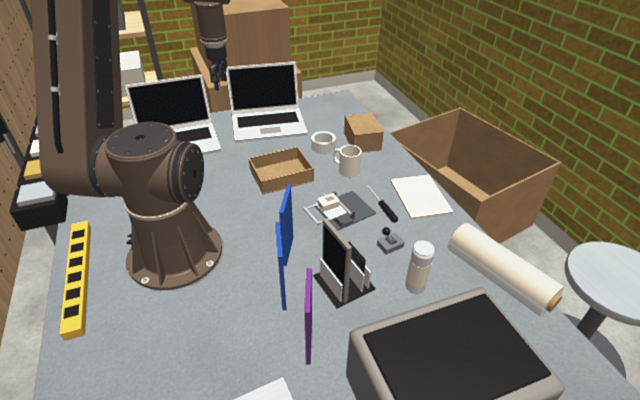

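The top view shows the tray at about (225,218), the stand with the charger at (330,187), the switch at (404,157), and the sorter at (433,228) with the tablet in its lower slot, top edge (415-480,232). In the side view the tablet's dark screen shows on its far right side. I'll zoom in for exact pixels.

```bash
python3 - <<'E'
import cv2
a=cv2.imread("pics/top0.png")[130:262,296:496]
cv2.imwrite("pics/c1.png",cv2.resize(a,None,fx=4,fy=4,interpolation=cv2.INTER_CUBIC))
a=cv2.imread("pics/side0.png")[180:310,295:445]
cv2.imwrite("pics/c2.png",cv2.resize(a,None,fx=4.5,fy=4.5,interpolation=cv2.INTER_CUBIC))
E
```

```text
(no output)
```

View pics/c1.png

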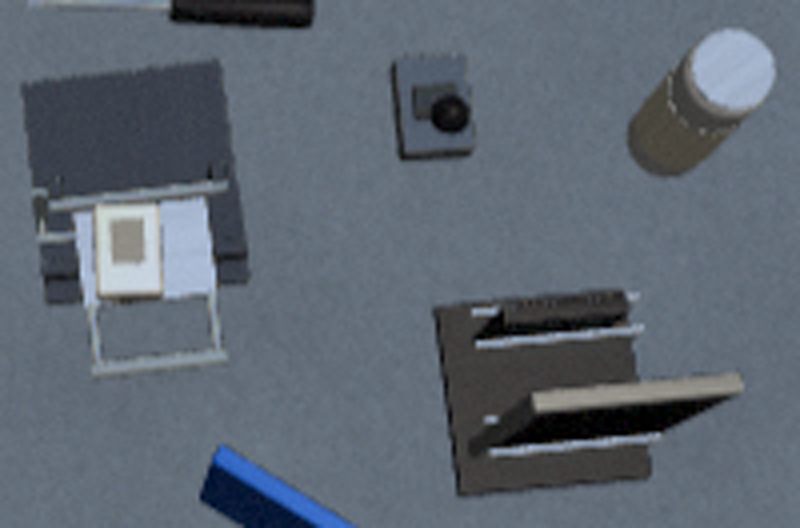

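View pics/c2.png

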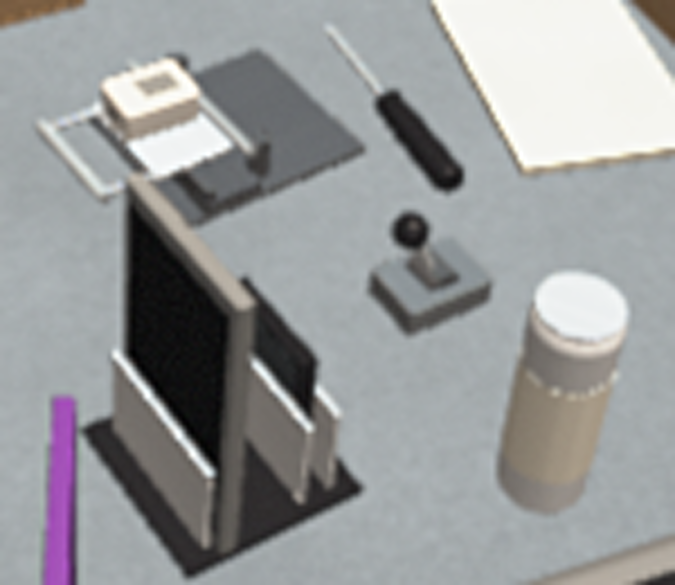

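Crop of top view: charger top corners (97,205)-(158,298), bar ends (93,370)-(226,357), tablet top edge (537,400)-(741,381) with screen facing the robot, knob (450,113), switch box top (395..472, 57..152). The side crop confirms the screen faces -x.

```bash
cat > h.py <<'E'
from rig import bot
import cv2,numpy as np
def ray(s,u,v):
    d=np.asarray(s["attitude"])@np.array([(u-s["cx"])/s["fx"],(v-s["cy"])/s["fy"],1]); return np.asarray(s["xyz"]),d
def plane(s,u,v,z):
    o,d=ray(s,u,v); return o+d*(z-o[2])/d[2]
def proj(s,p):
    c=np.asarray(s["attitude"]).T@(np.asarray(p)-s["xyz"]); return np.array([s["fx"]*c[0]/c[2]+s["cx"],s["fy"]*c[1]/c[2]+s["cy"]])
def tool(p):  # world point -> mm in tool axes from the measured TCP
    st=bot.state(); return np.round(1000*st["eef_rot"].T@(np.asarray(p)-st["eef_pos"]),1)
E
python3 - <<'E'
from h import *
t=bot.snapshot("top");s=bot.snapshot("side")
def T(n,pts,z,k=4,o=(296,130),c=t):
    P=[plane(c,u/k+o[0],v/k+o[1],z) for u,v in pts]; 
    print(n,np.round([1000*p[:2] for p in P],0).tolist(),"mean",np.round(1000*np.mean(P,0),0), "dir01",np.round(np.degrees(np.arctan2(*(P[1]-P[0])[1::-1])),1))
T("standrear",[(24,87),(218,62)],.008)
T("bar",[(93,370),(226,357)],.042)
T("hinge",[(50,200),(226,185)],.046)
T("plate",[(77,212),(207,197)],.04)
T("charger",[(97,205),(160,205),(158,298),(97,298)],.07)
T("sorter",[(434,309),(630,290),(650,476),(459,494)],.008)
T("tablettop",[(537,400),(741,381)],.223)
T("tray",[(195,180),(258,180),(258,258),(193,257)],.06,1,(0,0))
T("swbox",[(395,60),(466,55),(472,150),(403,152)],.025)
T("knob",[(450,113)],.075)
T("knob side",[(410,230)],.075,4.5,(295,180),s)
T("tablettop side",[(137,178),(243,305)],.223,4.5,(295,180),s)
T("charger side",[(103,92),(160,58),(200,92),(143,122)],.07,4.5,(295,180),s)
T("bar side",[(42,125),(105,194)],.043,4.5,(295,180),s)
T("swbox side",[(370,278),(448,238),(491,285),(412,322)],.025,4.5,(295,180),s)
E
```

```text
standrear [[625.0, 82.0], [653.0, -52.0]] mean [639.  15.   8.] dir01 -78.1
bar [[423.0, 17.0], [438.0, -70.0]] mean [430. -26.  42.] dir01 -80.1
hinge [[535.0, 55.0], [554.0, -62.0]] mean [544.  -4.  46.] dir01 -80.7
plate [[530.0, 36.0], [546.0, -50.0]] mean [538.  -7.  40.] dir01 -79.0
charger [[528.0, 22.0], [531.0, -19.0], [469.0, -22.0], [466.0, 17.0]] mean [498.  -0.  70.] dir01 -85.8
sorter [[488.0, -210.0], [511.0, -343.0], [385.0, -358.0], [363.0, -232.0]] mean [ 436. -286.    8.] dir01 -80.1
tablettop [[394.0, -239.0], [414.0, -353.0]] mean [ 404. -296.  223.] dir01 -80.4
tray [[509.0, 354.0], [522.0, 187.0], [317.0, 166.0], [307.0, 332.0]] mean [414. 260.  60.] dir01 -85.8
swbox [[657.0, -174.0], [665.0, -223.0], [597.0, -229.0], [592.0, -182.0]] mean [ 628. -202.   25.] dir01 -81.6Traceback (most recent call last):
  File "<stdin>", line 15, in <module>
  File "<stdin>", line 5, in T
IndexError: list index out of range
```

```bash
python3 - <<'E'
from h import *
t=bot.snapshot("top");s=bot.snapshot("side")
def T(n,pts,z,k=4,o=(296,130),c=t):
    P=[plane(c,u/k+o[0],v/k+o[1],z) for u,v in pts]; 
    print(n,np.round([1000*p[:2] for p in P],0).tolist(),"mean",np.round(1000*np.mean(P,0),0))
T("knob",[(450,113)],.075)
S=lambda n,p,z:T(n,p,z,4.5,(295,180),s)
S("knob side",[(410,230)],.075)
S("tablettop side",[(137,178),(243,305)],.223)
S("charger side",[(103,92),(160,58),(200,92),(143,122)],.07)
S("bar side",[(42,125),(105,194)],.043)
S("swbox side",[(370,278),(448,238),(491,285),(412,322)],.025)
st=bot.state();print(st["eef_pos"],np.degrees(np.arctan2(st["eef_rot"][1,1],st["eef_rot"][0,1])),st["time_s"])
w=bot.snapshot("wrist");print(w["xyz"]-st["eef_pos"],np.round(st["eef_rot"].T@w["attitude"],3).tolist(),w["fx"])
E
```

```text
knob [[606.0, -206.0]] mean [ 606. -206.   75.]
knob side [[608.0, -203.0]] mean [ 608. -203.   75.]
tablettop side [[396.0, -241.0], [413.0, -352.0]] mean [ 404. -296.  223.]
charger side [[468.0, 5.0], [522.0, 27.0], [534.0, -19.0], [484.0, -36.0]] mean [502.  -6.  70.]
bar side [[425.0, 15.0], [442.0, -69.0]] mean [434. -27.  43.]
swbox side [[590.0, -192.0], [658.0, -176.0], [664.0, -226.0], [597.0, -238.0]] mean [ 627. -208.   25.]
[0.28254914 0.58524952 0.23109085] 64.22723450887781 0.3
[-0.06320882  0.03212118  0.14239654] [[-0.001, -0.96, -0.279], [1.0, -0.0, -0.001], [0.001, -0.279, 0.96]] 294.1898672612194
```

```bash
cat >> h.py <<'E'
def goal(p,yaw):
    st=bot.state(); y=st["eef_rot"][:,1]; a=np.degrees(np.arctan2(y[1],y[0]))
    d=(yaw-a+90)%180-90
    print("shift mm",tool(p),"rz units",round(-d/6,3),"yaw now",round(a,2),"pos",np.round(1000*st["eef_pos"],1),"t",round(st["time_s"],2))
E
python3 -c "
from h import *
goal([.5,-.003,.17],97)"
```

```text
shift mm [-451.6 -435.2   61.3] rz units -5.462 yaw now 64.23 pos [282.5 585.3 231.1] t 0.35
```

Call:
carry_out(rows=[[[-452,-435,61,0,0,-5.46,0.8],[-452,-435,61,0,0,-5.46,0.8],[-452,-435,61,0,0,-5.46,0.8],[-452,-435,61,0,0,-5.46,0.8],[-452,-435,61,0,0,-5.46,0.8],[-452,-435,61,0,0,-5.46,0.8],[-452,-435,61,0,0,-5.46,0.8],[-452,-435,61,0,0,-5.46,0.8],[-452,-435,61,0,0,-5.46,0.8],[-452,-435,61,0,0,-5.46,0.8]]])

```text
time_s: 1.18
eef_pos: [0.4251, 0.2001, 0.1916]
eef_rot: [[-0.993, -0.122, 0.001], [-0.122, 0.993, 0.0], [-0.001, 0.0, -1.0]]
ft_force: [0.8, 0.1, 0.4]
opening: 0.0686
finger_force: 0.0
```

```bash
python3 -c "
from h import *
goal([.5,-.003,.17],97)"
```

```text
shift mm [ -49.6 -210.7   21.6] rz units 0.001 yaw now 97.0 pos [425.1 200.1 191.6] t 1.18
```

Call:
carry_out(rows=[[[-50,-210,21,0,0,0,0.8],[-50,-210,21,0,0,0,0.8],[-50,-210,21,0,0,0,0.8],[-50,-210,21,0,0,0,0.8],[-50,-210,21,0,0,0,0.8],[-50,-210,21,0,0,0,0.8],[-50,-210,21,0,0,0,0.8],[-50,-210,21,0,0,0,0.8]]])

```text
time_s: 1.85
eef_pos: [0.4997, -0.0007, 0.1704]
eef_rot: [[-0.993, -0.12, -0.001], [-0.12, 0.993, 0.0], [0.0, 0.0, -1.0]]
ft_force: [0.0, 0.6, -0.3]
opening: 0.0685
finger_force: 0.0
```

```bash
python3 -c "
from h import *
w=bot.snapshot('wrist');cv2.imwrite('pics/w1.png',w['frame'][:,:,::-1])
goal([.5,-.003,.17],97)"
```

```text
shift mm [-0.1 -3.1  0.5] rz units -0.006 yaw now 96.96 pos [499.5   0.  170.5] t 1.9
```

View pics/w1.png

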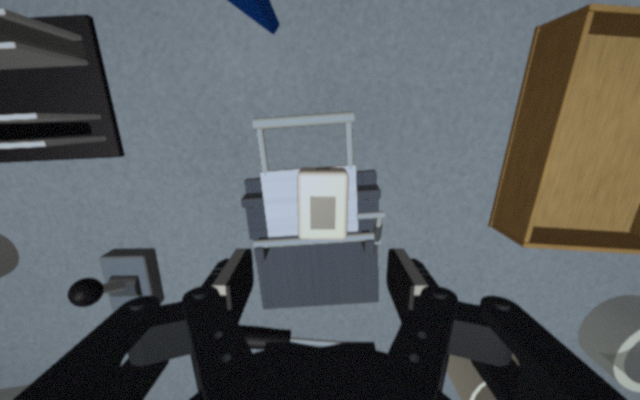

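The wrist view shows the charger top at (299-347, 169-239), the bar from (253,124) to (355,117), and the hinge posts near row 240.

```bash
python3 -c "
from h import *
w=bot.snapshot('wrist')
P=np.array([plane(w,*p,.07) for p in [(299,170),(347,170),(347,239),(300,240)]]);print(P.round(3)[:,:2].tolist(),P.mean(0))
B=np.array([plane(w,*p,.043) for p in [(253,124),(355,117)]]);print(B,B.mean(0))
d=B[1]-B[0];print(np.degrees(np.arctan2(d[1],d[0])))
p=P.mean(0);p[2]=.044;goal(p,97)"
```

```text
[[0.472, -0.02], [0.467, 0.02], [0.528, 0.029], [0.534, -0.012]] [0.50037188 0.00419884 0.07      ]
[[ 0.44069877 -0.06558527  0.043     ]
 [ 0.4239646   0.0231114   0.043     ]] [ 0.43233169 -0.02123693  0.043     ]
100.68425563174267
shift mm [ -1.4   3.5 126.6] rz units 0.005 yaw now 97.03 pos [499.5   0.5 170.6] t 1.95
```

Call:
carry_out(rows=[[[-1,4,60,0,0,0,0.8],[-1,4,60,0,0,0,0.8],[-1,4,100,0,0,0,0.8],[-1,4,115,0,0,0,0.8],[-1,4,126,0,0,0,0.8],[-1,4,126,0,0,0,0.8]]], force=30)

```text
time_s: 2.45
eef_pos: [0.4987, 0.0052, 0.0427]
eef_rot: [[-0.992, -0.124, -0.004], [-0.124, 0.992, 0.0], [0.003, 0.001, -1.0]]
ft_force: [-0.6, 0.6, 0.0]
opening: 0.0687
finger_force: 0.0
```

Call:
carry_out(rows=[[[0,0,0,0,0,0,0.3],[0,0,0,0,0,0,0.3],[0,0,0,0,0,0,0.3],[0,0,0,0,0,0,0.3],[0,0,0,0,0,0,0.3],[0,0,0,0,0,0,0.3]]])

```text
time_s: 2.95
eef_pos: [0.501, 0.0039, 0.0456]
eef_rot: [[-0.993, -0.122, 0.002], [-0.122, 0.993, 0.0], [-0.002, -0.0, -1.0]]
ft_force: [-1.8, 5.6, 9.7]
opening: 0.0429
finger_force: 34.0
```

Call:
carry_out(rows=[[[0,0,-30,0,0,0,0.3],[0,0,-60,0,0,0,0.3],[0,0,-90,0,0,0,0.3],[0,0,-90,0,0,0,0.3]]])

```text
time_s: 3.28
eef_pos: [0.5033, 0.0035, 0.1397]
eef_rot: [[-0.993, -0.122, 0.008], [-0.122, 0.993, -0.0], [-0.007, -0.001, -1.0]]
ft_force: [2.2, 1.1, -0.3]
opening: 0.0436
finger_force: 32.7
```

```bash
python3 -c "
from h import *
goal([.414,.260,.135],96);print(bot.state()['opening'])"
```

```text
shift mm [ 57.4 265.5   3.9] rz units 0.164 yaw now 96.98 pos [503.3   3.5 139.7] t 3.28
0.0436028940792887
```

Call:
carry_out(rows=[[[57,265,3,0,0,0,0.3],[57,265,3,0,0,0,0.3],[57,265,3,0,0,0,0.3],[57,265,3,0,0,0,0.3],[57,265,3,0,0,0,0.3],[57,265,3,0,0,0,0.3],[57,265,3,0,0,0,0.3],[57,265,3,0,0,0,0.3],[57,265,3,0,0,0,0.3]]])

```text
time_s: 4.03
eef_pos: [0.411, 0.2608, 0.1315]
eef_rot: [[-0.992, -0.124, 0.0], [-0.124, 0.992, 0.0], [-0.0, 0.0, -1.0]]
ft_force: [0.2, 0.4, -2.2]
opening: 0.0431
finger_force: 32.7
```

Call:
carry_out(rows=[[[0,0,40,0,0,0,0.3],[0,0,70,0,0,0,0.3],[0,0,95,0,0,0,0.3],[0,0,110,0,0,0,0.3],[0,0,120,0,0,0,0.3],[0,0,122,0,0,0,0.3]]])

```text
time_s: 4.53
eef_pos: [0.4113, 0.2582, 0.0089]
eef_rot: [[-0.993, -0.121, -0.002], [-0.121, 0.993, -0.001], [0.002, -0.001, -1.0]]
ft_force: [-6.0, -10.7, 41.5]
opening: 0.0433
finger_force: 39.9
```

Call:
carry_out(rows=[[[0,0,0,0,0,0,0.8],[0,0,0,0,0,0,0.8],[0,0,0,0,0,0,0.8],[0,0,0,0,0,0,0.8],[0,0,-40,0,0,0,0.8],[0,0,-80,0,0,0,0.8],[0,0,-120,0,0,0,0.8],[0,0,-140,0,0,0,0.8]]])

```text
time_s: 5.2
eef_pos: [0.4128, 0.2603, 0.1537]
eef_rot: [[-0.993, -0.122, 0.004], [-0.122, 0.993, 0.002], [-0.004, 0.002, -1.0]]
ft_force: [1.7, 0.4, 0.2]
opening: 0.0683
finger_force: 0.0
```

```bash
python3 -c "
from h import *
w=bot.snapshot('top')
f=w['frame'];cv2.imwrite('pics/t2.png',cv2.resize(f[160:270,180:380,::-1],None,fx=4,fy=4))
goal([.432,-.024,.15],10)"
```

```text
shift mm [  16.9 -285.1    4.8] rz units 14.499 yaw now 96.99 pos [414.1 261.  155.8] t 5.25
```

View pics/t2.png

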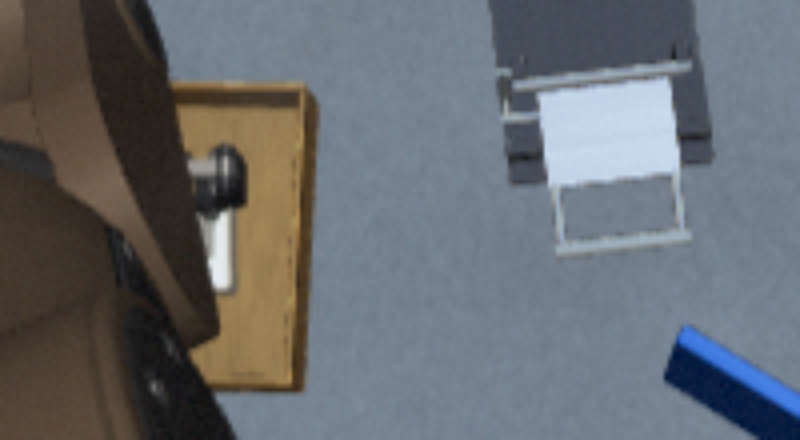

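The charger lies in the tray at about (222,250). The panel is still folded, with its bar from (557,250) to (690,238).

Call:
carry_out(rows=[[[17,-285,5,0,0,14.5,0.6],[17,-285,5,0,0,14.5,0.6],[17,-285,5,0,0,14.5,0.6],[17,-285,5,0,0,14.5,0.6],[17,-285,5,0,0,14.5,0.6],[17,-285,5,0,0,14.5,0.6],[17,-285,5,0,0,14.5,0.6],[17,-285,5,0,0,14.5,0.6],[17,-285,5,0,0,14.5,0.35],[17,-285,5,0,0,14.5,0.35]]])

```text
time_s: 6.08
eef_pos: [0.4294, -0.0263, 0.1447]
eef_rot: [[-0.421, 0.907, 0.0], [0.907, 0.421, -0.0], [-0.0, 0.0, -1.0]]
ft_force: [-0.1, -0.5, 0.2]
opening: 0.03
finger_force: 0.0
```

```bash
python3 -c "
from h import *
goal([.432,-.024,.15],10)"
```

```text
shift mm [ 1.   3.3 -5.3] rz units 2.48 yaw now 24.88 pos [429.4 -26.3 144.7] t 6.08
```

Call:
carry_out(rows=[[[1,3,-5,0,0,2.48,0.35],[1,3,-5,0,0,2.48,0.35],[1,3,-5,0,0,2.48,0.35],[1,3,-5,0,0,2.48,0.35]]])

```text
time_s: 6.42
eef_pos: [0.4317, -0.0231, 0.1496]
eef_rot: [[-0.185, 0.983, 0.0], [0.983, 0.185, -0.0], [-0.0, 0.0, -1.0]]
ft_force: [0.3, 0.3, -0.3]
opening: 0.0297
finger_force: 0.0
```

```bash
python3 -c "
from h import *
w=bot.snapshot('wrist')
f=w['frame'];cv2.imwrite('pics/w2.png',f[:,:,::-1])
goal([.432,-.024,.15],10)
for p in [[.439,-.069,.04],[.423,.021,.04]]: print(proj(w,p))"
```

```text
shift mm [-1.   0.2 -0.4] rz units 0.124 yaw now 10.74 pos [431.6 -23.1 149.6] t 6.47
[317.44003424 250.86543507]
[318.22369276 152.17027014]
```

View pics/w2.png

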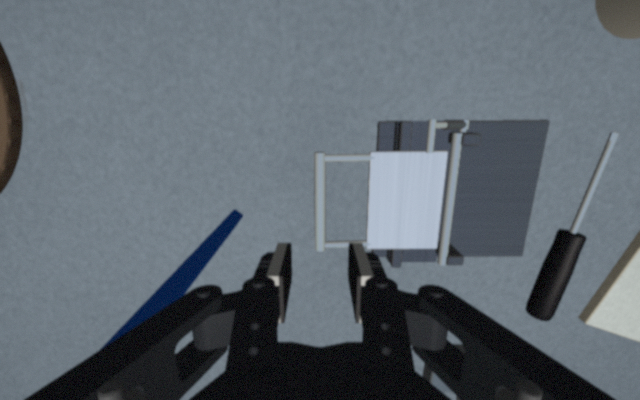

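The wrist view shows the bar from (320,152) to (320,250), about 2 px right of where I predicted it, so a 2 mm correction.

Call:
carry_out(rows=[[[-1,2,40,0,0,0,0.35],[-1,2,75,0,0,0,0.35],[-1,2,105,0,0,0,0.35],[-1,2,120,0,0,0,0.35],[-1,2,125,0,0,0,0.35],[-1,2,125,0,0,0,0.35]]])

```text
time_s: 6.97
eef_pos: [0.433, -0.0236, 0.0236]
eef_rot: [[-0.185, 0.983, -0.002], [0.983, 0.185, 0.0], [0.001, -0.002, -1.0]]
ft_force: [-1.0, 0.7, -0.4]
opening: 0.0299
finger_force: 0.0
```

Call:
carry_out(rows=[[[0,0,0,0,0,0,0.0],[0,0,0,0,0,0,0.0],[0,0,0,0,0,0,0.0],[0,0,0,0,0,0,0.0],[0,0,0,0,0,0,0.0]]], force=25)

```text
time_s: 7.38
eef_pos: [0.4322, -0.0238, 0.0255]
eef_rot: [[-0.183, 0.983, -0.002], [0.983, 0.183, -0.0], [0.0, -0.002, -1.0]]
ft_force: [-8.9, -8.4, -2.5]
opening: 0.0086
finger_force: 27.0
```

Call:
carry_out(rows=[[[0,0.6,-11.5,0,0,0,0],[0,2.3,-23,0,0,0,0],[0,5,-34,0,0,0,0],[0,9,-45,0,0,0,0],[0,14,-55,0,0,0,0],[0,20,-65,0,0,0,0],[0,27,-74,0,0,0,0],[0,35,-82.5,0,0,0,0],[0,43.5,-90,0,0,0,0],[0,53,-97,0,0,0,0]]])

```text
time_s: 8.22
eef_pos: [0.4827, -0.0142, 0.1235]
eef_rot: [[-0.183, 0.983, -0.005], [0.983, 0.183, -0.0], [0.001, -0.005, -1.0]]
ft_force: [-15.9, -1.1, 19.5]
opening: 0.0091
finger_force: 27.7
```

Call:
carry_out(rows=[[[0,9,-7,0,0,0,0],[0,19,-12,0,0,0,0],[0,30,-16,0,0,0,0],[0,42,-18.5,0,0,0,0],[0,54,-20,0,0,0,0],[0,65,-20,0,0,0,0],[0,77,-19,0,0,0,0],[0,88,-17,0,0,0,0],[0,99,-14,0,0,0,0],[0,107,-10,0,0,0,0]]])

```text
time_s: 9.05
eef_pos: [0.5929, 0.0059, 0.1321]
eef_rot: [[-0.182, 0.983, 0.002], [0.983, 0.182, 0.0], [-0.0, 0.002, -1.0]]
ft_force: [-23.2, 1.5, 34.6]
opening: 0.009
finger_force: 30.2
```

Call:
carry_out(rows=[[[0,0,0,0,0,0,0.35],[0,0,0,0,0,0,0.35],[0,0,0,0,0,0,0.35],[0,0,0,0,0,0,0.35],[0,0,-40,0,0,0,0.35],[0,0,-80,0,0,0,0.35],[0,0,-120,0,0,0,0.35],[0,0,-160,0,0,0,0.35],[0,0,-190,0,0,0,0.35],[0,0,-190,0,0,0,0.35]]])

```text
time_s: 9.88
eef_pos: [0.5937, 0.0052, 0.3285]
eef_rot: [[-0.182, 0.983, 0.01], [0.983, 0.182, -0.001], [-0.002, 0.01, -1.0]]
ft_force: [0.7, -0.6, -0.1]
opening: 0.0299
finger_force: 0.0
```

```bash
python3 -c "
from h import *
t=bot.snapshot('top')
print([plane(t,*p,.2).round(3)[:2].tolist() for p in [(348,243),(395,272),(398,285),(462,297),(465,278),(538,300)]])
cv2.imwrite('pics/t3.png',t['frame'][:,:,::-1]); s=bot.snapshot('side')
# bar predicted at q=2 : side view crop
h=np.array([.5465,-.003,.04]);a=np.radians(10.5);b=h+.115*np.array([-np.cos(2)*np.cos(a),-np.cos(2)*np.sin(a),np.sin(2)])
yy=np.array([-np.sin(a),np.cos(a),0])*.045
e=[proj(s,b+k*yy) for k in(1,-1)];print(e)
c=s['frame'][150:270,280:440,::-1].copy();cv2.imwrite('pics/s3.png',cv2.resize(c,None,fx=5,fy=5))
goal([.404,-.296,.30],10)"
```

```text
[[0.354, -0.057], [0.297, -0.167], [0.269, -0.175], [0.253, -0.318], [0.295, -0.324], [0.259, -0.486]]
[array([346.43706606, 167.03210859]), array([362.40859072, 181.4284527 ])]
shift mm [-262.1 -239.4   22.6] rz units 0.08 yaw now 10.48 pos [591.6   5.3 323. ] t 9.98
```

View pics/s3.png

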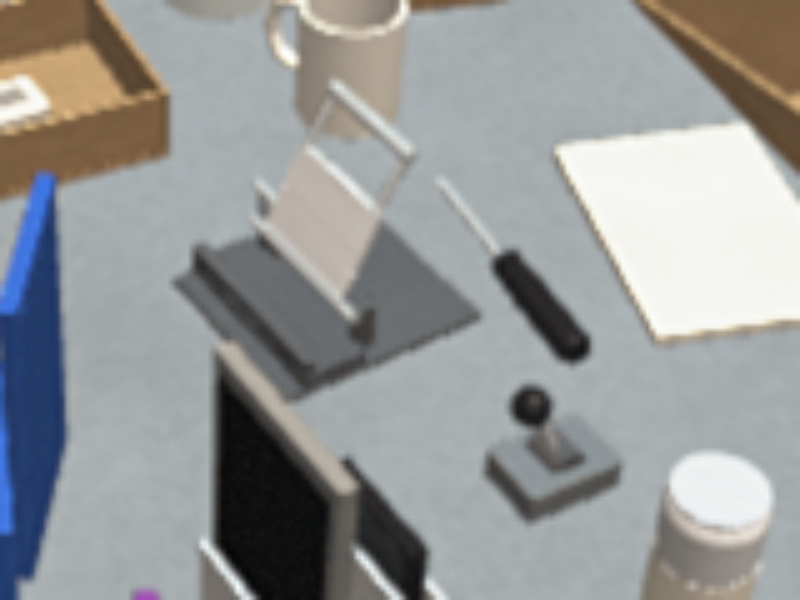

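The panel is open. The bar ends at full-image (347,167) and (362,181) match my q=2.0 prediction, so the hinge is at (546,-3) mm with yaw 10.5°. Next is the tablet.

Call:
carry_out(rows=[[[-262,-239,5,0,0,0.08,0.45],[-262,-239,5,0,0,0.08,0.45],[-262,-239,5,0,0,0.08,0.45],[-262,-239,5,0,0,0.08,0.45],[-262,-239,5,0,0,0.08,0.45],[-262,-239,5,0,0,0.08,0.45],[-262,-239,5,0,0,0.08,0.45],[-262,-239,5,0,0,0.08,0.45],[-262,-239,5,0,0,0.08,0.45],[-262,-239,5,0,0,0.08,0.45]]])

```text
time_s: 10.82
eef_pos: [0.401, -0.2984, 0.3151]
eef_rot: [[-0.17, 0.985, -0.002], [0.985, 0.17, 0.001], [0.001, -0.002, -1.0]]
ft_force: [1.1, -0.1, -0.2]
opening: 0.0383
finger_force: 0.0
```

```bash
python3 -c "
from h import *
w=bot.snapshot('wrist');cv2.imwrite('pics/w4.png',w['frame'][:,:,::-1])
goal([.404,-.296,.30],10)
a=np.radians(100)
for k in(60,-60): print(proj(w,[.404+k/1e3*np.cos(a),-.296+k/1e3*np.sin(a),.223]))"
```

```text
shift mm [ 0.5  2.1 15.2] rz units -0.033 yaw now 9.8 pos [ 402.  -296.9  315.2] t 10.87
[322.99142144 132.64347385]
[323.12720703 271.47140116]
```

View pics/w4.png

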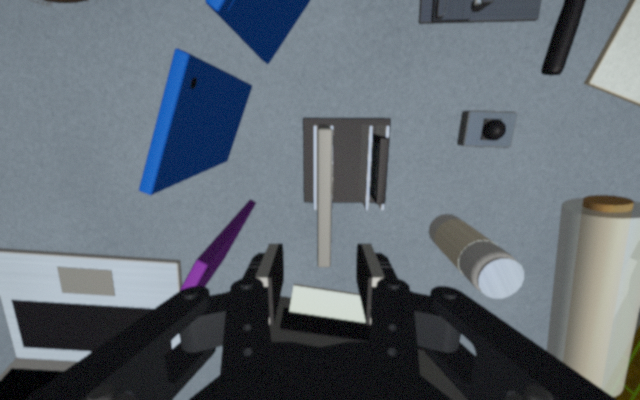

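The tablet's top edge runs from (325,128) to (324,266), straight between the fingers, about 5 px above the prediction and offset mostly along its own width.

Call:
carry_out(rows=[[[3,3,40,0,0,-0.03,0.45],[3,3,80,0,0,-0.03,0.45],[3,3,110,0,0,-0.03,0.45],[3,3,127,0,0,-0.03,0.45],[3,3,127,0,0,-0.03,0.45],[3,3,127,0,0,-0.03,0.0],[3,3,127,0,0,-0.03,0.0],[3,3,127,0,0,-0.03,0.0],[3,3,127,0,0,-0.03,0.0],[3,3,127,0,0,-0.03,0.0]]], force=60)

```text
time_s: 11.7
eef_pos: [0.4067, -0.2924, 0.1906]
eef_rot: [[-0.177, 0.984, 0.001], [0.984, 0.177, -0.001], [-0.001, 0.001, -1.0]]
ft_force: [-2.1, 2.5, 7.4]
opening: 0.0112
finger_force: 60.3
```

Call:
carry_out(rows=[[[0,0,0,0,0,0,0],[0,0,-15,0,0,0,0],[0,0,-30,0,0,0,0],[0,0,-60,0,0,0,0],[0,0,-90,0,0,0,0],[0,0,-120,0,0,0,0],[0,0,-150,0,0,0,0],[0,0,-160,0,0,0,0],[0,0,-160,0,0,0,0]]])

```text
time_s: 12.45
eef_pos: [0.4073, -0.293, 0.3521]
eef_rot: [[-0.177, 0.984, 0.004], [0.984, 0.177, -0.003], [-0.004, 0.003, -1.0]]
ft_force: [-0.1, -0.7, -3.9]
opening: 0.0111
finger_force: 58.9
```

```bash
python3 -c "
from h import *
s=bot.snapshot('side');cv2.imwrite('pics/s5.png',s['frame'][60:330,240:480,::-1].repeat(2,0).repeat(2,1))
st=bot.state();print(st['q'],st['opening']);goal([.5,-.02,.35],10)"
```

```text
[-3.91952538e+01  8.99979787e+00  1.01392374e+02  3.40081137e-03
  6.94869971e+01 -4.93801328e+01] 0.011349401986788925
shift mm [ 2.516e+02  1.401e+02 -2.000e-01] rz units 0.031 yaw now 10.18 pos [ 406.6 -292.4  350. ] t 12.5
```

View pics/s5.png

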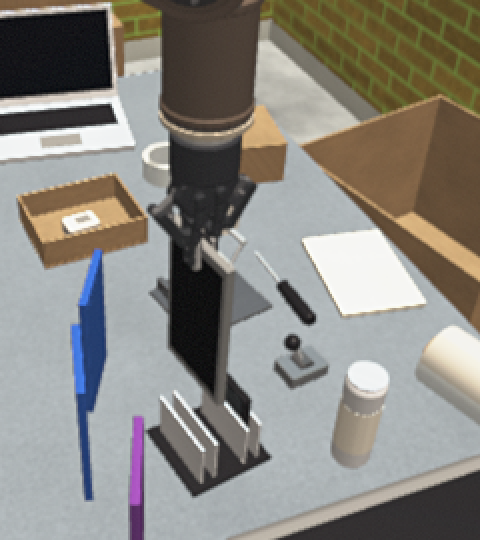

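The tablet hangs upright in the grip with its screen still facing the robot, clear of the sorter. I'll move over the stand, then lean it.

```bash
python3 -c "
from h import *
goal([.545,-.003,.375],10.5)"
```

```text
shift mm [260.3 187.5 -25.2] rz units -0.053 yaw now 10.18 pos [ 406.6 -292.4  350. ] t 12.5
```

Call:
carry_out(rows=[[[10,8,-10,0,0,-0.05,0],[35,25,-25,0,0,-0.05,0],[65,47,-25,0,0,-0.05,0],[98,70,-25,0,0,-0.05,0],[130,94,-25,0,0,-0.05,0],[163,117,-25,0,0,-0.05,0],[195,140,-25,0,0,-0.05,0],[225,162,-25,0,0,-0.05,0],[250,180,-25,0,0,-0.05,0],[260,187,-25,0,0,-0.05,0]]])

```text
time_s: 13.33
eef_pos: [0.5448, 0.0004, 0.3719]
eef_rot: [[-0.184, 0.983, -0.003], [0.983, 0.184, 0.001], [0.002, -0.003, -1.0]]
ft_force: [-1.5, 1.0, -3.9]
opening: 0.0113
finger_force: 59.1
```

Call:
carry_out(rows=[[[0,5,0,0.6,0,0,0],[0,10,0,1.2,0,0,0],[0,15,0,1.8,0,0,0],[0,20,0,2.4,0,0,0],[0,25,0,3.0,0,0,0],[0,30,0,3.6,0,0,0],[0,35,0,4.0,0,0,0],[0,40,0,4.1,0,0,0],[0,40,0,4.1,0,0,0]]])

```text
time_s: 14.08
eef_pos: [0.5843, 0.004, 0.3717]
eef_rot: [[-0.182, 0.893, -0.412], [0.983, 0.166, -0.076], [0.001, -0.419, -0.908]]
ft_force: [-0.9, 0.7, -4.2]
opening: 0.0111
finger_force: 59.2
```

```bash
cat >> h.py <<'E'
from scipy.spatial.transform import Rotation as Rn
H=np.array([.5465,-.003,0]);A=np.radians(10.5);E=2-np.pi/2
def W(p): return H+Rn.from_euler('z',A).apply(np.asarray(p))
U=np.array([np.sin(E),0,np.cos(E)]);N=np.array([-np.cos(E),0,np.sin(E)])
RT=Rn.from_euler('z',A).as_matrix()@np.column_stack([[0,1,0],-N,-U])
E
python3 -c "
from h import *
st=bot.state();F=np.array([.0538,0,.1864])
print(st['eef_pos'],st['time_s'],'turn',(Rn.from_matrix(st['eef_rot'].T@RT).as_rotvec(degrees=True)/6).round(3))
for u,n in((.06,.04),(.06,.004),(.003,.004),(0,.001)): print(tool(W(F+u*U+n*N)))"
```

```text
[0.58433689 0.00398561 0.37174998] 14.0833 turn [-0.028 -0.007  0.003]
[-1.00e-01  5.14e+01  1.02e+02]
[-1.000e-01  8.740e+01  1.019e+02]
[-1.000e-01  8.750e+01  1.589e+02]
[-1.000e-01  9.050e+01  1.619e+02]
```

I've used all 10 pictures, so from here I check by force and numbers.

Call:
carry_out(rows=[[[0,12,25,0,0,0,0],[0,24,50,0,0,0,0],[0,38,75,0,0,0,0],[0,51,100,0,0,0,0],[0,65,112,0,0,0,0],[0,78,124,0,0,0,0],[0,84,136,0,0,0,0],[0,85,148,0,0,0,0],[0,86,155,0,0,0,0],[0,86,155,0,0,0,0]]])

```text
time_s: 14.92
eef_pos: [0.5965, 0.0065, 0.1968]
eef_rot: [[-0.182, 0.894, -0.411], [0.983, 0.166, -0.076], [0.0, -0.417, -0.909]]
ft_force: [-0.3, -0.3, -4.6]
opening: 0.0111
finger_force: 59.2
```

```bash
python3 -c "
from h import *
st=bot.state();F=np.array([.0538,0,.1864])
print(st['eef_pos'],st['ft_force'],'turn',(Rn.from_matrix(st['eef_rot'].T@RT).as_rotvec(degrees=True)/6).round(3),tool(W(F)))
s=bot.snapshot('side')
# screen-side check: where the tablet's grey side edge (facing -y) should be; compare the grey/dark edge rows
D=RT; c=st['eef_pos']
for k in (-.0335,.0,.1,.18): print(k,proj(s,c+D@[ -.06,0,k]).round(1))
g=cv2.cvtColor(s['frame'],cv2.COLOR_RGB2GRAY)
for k in (.03,.08):
  u,v=proj(s,c+D@[-.06,0,k]).round().astype(int); print(u,v,g[v,u-14:u+15].tolist())"
```

```text
[0.59649202 0.00649589 0.19684101] [-0.27742016 -0.29760551 -4.56306755] turn [-0.014 -0.004 -0.001] [-0.2  7.   8.3]
-0.0335 [371.8 160.6]
0.0 [367.3 170.1]
0.1 [354.3 197.4]
0.18 [344.5 218. ]
363 179 [19, 19, 22, 18, 23, 20, 18, 18, 19, 14, 30, 87, 111, 104, 91, 121, 167, 178, 175, 172, 172, 171, 173, 172, 174, 173, 174, 173, 171]
357 192 [21, 20, 21, 16, 17, 20, 20, 21, 18, 16, 36, 87, 109, 101, 94, 112, 158, 174, 171, 170, 167, 166, 165, 168, 169, 167, 169, 168, 162]
```

The grey edge strip is where I predicted it, so the tablet hasn't slipped. Moving down and back gently.

Call:
carry_out(rows=[[[0,2,3,0,0,0,0],[0,3,6,0,0,0,0],[0,5,7,0,0,0,0],[0,6,8,0,0,0,0],[0,6,8,0,0,0,0]]])

```text
time_s: 15.38
eef_pos: [0.5992, 0.007, 0.188]
eef_rot: [[-0.182, 0.894, -0.41], [0.983, 0.166, -0.076], [0.0, -0.417, -0.909]]
ft_force: [-1.6, 1.0, -2.0]
opening: 0.0112
finger_force: 59.4
```

Call:
carry_out(rows=[[[0,0.5,1,0,0,0,0],[0,1,1.5,0,0,0,0],[0,1,1.5,0,0,0,0]]])

```text
time_s: 15.63
eef_pos: [0.5991, 0.007, 0.1864]
eef_rot: [[-0.182, 0.894, -0.41], [0.983, 0.165, -0.076], [0.0, -0.417, -0.909]]
ft_force: [-3.1, -0.3, -0.6]
opening: 0.0111
finger_force: 59.5
```

Call:
carry_out(rows=[[[0,0,0,0,0,0,0.3],[0,0,0,0,0,0,0.3],[0,0,0,0,0,0,0.3],[0,0,0,0,0,0,0.3],[0,0,0,0,0,0,0.3],[0,0,0,0,0,0,0.3]]])

```text
time_s: 16.13
eef_pos: [0.5996, 0.007, 0.1863]
eef_rot: [[-0.182, 0.894, -0.409], [0.983, 0.166, -0.076], [-0.0, -0.416, -0.909]]
ft_force: [0.1, 0.6, 0.1]
opening: 0.0258
finger_force: 0.0
```

Call:
carry_out(rows=[[[0,0,-10,0,0,0,0.3],[0,0,-25,0,0,0,0.3],[0,0,-50,0,0,0,0.3],[0,0,-80,0,0,0,0.3],[0,0,-110,0,0,0,0.3],[0,0,-120,0,0,0,0.3]]])

```text
time_s: 16.63
eef_pos: [0.6511, 0.0164, 0.3]
eef_rot: [[-0.182, 0.896, -0.404], [0.983, 0.166, -0.076], [-0.001, -0.411, -0.912]]
ft_force: [1.3, -0.7, 0.8]
opening: 0.0257
finger_force: 0.0
```

```bash
python3 -c "
from h import *
st=bot.state();print(st['eef_pos'],st['ft_force'],st['q'].round(1))
s=bot.snapshot('side');g=cv2.cvtColor(s['frame'],cv2.COLOR_RGB2GRAY)
Ft=np.array([-.0221,0,.0205])
for k in (.205,.15,.1):
  u,v=proj(s,W(Ft+k*U+[0,-.06,0])).round().astype(int); print(u,v,g[v,u-14:u+15].tolist())
# top corner column
u,v=proj(s,W(Ft+.215*U+[0,-.06,0])).round().astype(int);print(u,v,g[v-12:v+10,u].tolist())
w=bot.snapshot('top')
print(proj(w,W(Ft+.215*U)))
goal([.53,-.195,.35],10)"
```

```text
[0.65109314 0.01644823 0.29995761] [ 1.28575036 -0.71664243  0.7693919 ] [ 1.  39.3 64.8 -4.  99.8 -9.3]
371 166 [21, 17, 19, 19, 21, 20, 19, 17, 14, 13, 46, 97, 114, 101, 89, 111, 159, 174, 175, 173, 171, 171, 173, 174, 173, 171, 170, 172, 173]
364 182 [20, 23, 20, 21, 19, 22, 19, 23, 14, 28, 80, 109, 106, 92, 121, 162, 173, 171, 172, 170, 170, 170, 172, 171, 171, 173, 173, 175, 173]
357 195 [21, 21, 19, 22, 16, 19, 15, 18, 19, 17, 35, 88, 111, 102, 95, 120, 160, 172, 171, 169, 168, 170, 170, 170, 168, 168, 169, 171, 172]
372 163 [145, 176, 174, 172, 171, 172, 174, 173, 170, 171, 172, 170, 157, 123, 95, 111, 138, 158, 167, 172, 170, 171]
[327.47787902 131.65246211]
shift mm [-185.9 -164.3   17. ] rz units 0.08 yaw now 10.48 pos [650.2  16.3 297.6] t 16.73
```

The tablet edge matches the placed pose at all three heights and contact forces are gone. Now the switch, which I'll push along +x with shut fingers.

```bash
python3 -c "
from h import *
goal([.548,-.214,.30],10)"
```

```text
shift mm [-207.8 -130.7   56.7] rz units 0.08 yaw now 10.48 pos [650.2  16.3 297.6] t 16.73
```

Call:
carry_out(rows=[[[-30,0,-10,0,0,0,0],[-60,-20,0,0,0,0,0],[-90,-40,10,-0.5,0,0,0],[-120,-60,20,-1.2,0,0,0],[-150,-80,30,-2,0,0,0],[-180,-100,40,-2.8,0,0,0],[-208,-125,52,-3.5,0,0,0],[-208,-131,56.7,-4.05,0,0,0],[-208,-131,56.7,-4.05,0,0,0],[-208,-131,56.7,-4.05,0,0,0]]])

```text
time_s: 17.57
eef_pos: [0.5443, -0.2149, 0.2981]
eef_rot: [[-0.18, 0.984, -0.006], [0.984, 0.18, -0.001], [0.001, -0.006, -1.0]]
ft_force: [-0.2, 0.9, -1.1]
opening: -0.0
finger_force: 0.0
```

```bash
python3 -c "
from h import *
st=bot.state();print(st['eef_rot'].round(3).tolist(),st['ft_force'],st['opening'])
goal([.548,-.214,.058],9)
t=bot.snapshot('top');s=bot.snapshot('side')
# knob by dark blob
for n,c,p in(('top',t,(408,158)),('side',s,(386,231))):
  g=cv2.cvtColor(c['frame'],cv2.COLOR_RGB2GRAY);x,y=p;m=(g[y-14:y+15,x-14:x+15]<50).astype(np.uint8)
  k,l,a,ce=cv2.connectedComponentsWithStats(m);i=1+a[1:,4].argmax() if k>1 else 0;q=ce[i]+[x-14,y-14];print(n,a[i],q,plane(c,*q,.076))"
```

```text
[[-0.18, 0.984, -0.006], [0.984, 0.18, -0.001], [0.001, -0.006, -1.0]] [-0.1956564   0.87986921 -1.08572483] -2.7679395406315485e-05
shift mm [1.000e-01 5.300e+00 2.401e+02] rz units 0.224 yaw now 10.34 pos [ 544.3 -214.9  298.1] t 17.57
top [ 6  0 14  4 37] [405.83783784 145.05405405] [ 0.64180211 -0.19703739  0.076     ]
side [11 11  7  7 29] [385.89655172 231.34482759] [ 0.6063645  -0.20453102  0.076     ]
```

Call:
carry_out(rows=[[[0,3,40,0,0,0.2,0],[0,3,80,0,0,0.2,0],[0,3,120,0,0,0.2,0],[0,3,160,0,0,0.2,0],[0,3,195,0,0,0.2,0],[0,3,220,0,0,0.2,0],[0,3,235,0,0,0.2,0],[0,3,240,0,0,0.2,0],[0,3,240,0,0,0.2,0]]])

```text
time_s: 18.42
eef_pos: [0.5477, -0.2128, 0.0564]
eef_rot: [[-0.163, 0.987, -0.008], [0.987, 0.163, 0.0], [0.002, -0.008, -1.0]]
ft_force: [-0.4, 0.0, 0.2]
opening: -0.0
finger_force: 0.0
```

Call:
carry_out(rows=[[[0,10,0,0,0,0,0],[0,20,0,0,0,0,0],[0,30,0,0,0,0,0],[0,40,0,0,0,0,0],[0,48,0,0,0,0,0],[0,56,0,0,0,0,0],[0,64,0,0,0,0,0],[0,70,0,0,0,0,0]]])

```text
time_s: 19.08
eef_pos: [0.618, -0.2026, 0.058]
eef_rot: [[-0.162, 0.987, -0.005], [0.987, 0.162, -0.001], [-0.0, -0.005, -1.0]]
ft_force: [-1.2, -0.3, 0.7]
opening: -0.0003
finger_force: 0.6
```

Call:
carry_out(rows=[[[0,4,0,0,0,0,0],[0,8,0,0,0,0,0],[0,11,0,0,0,0,0],[0,11,0,0,0,0,0]]])

```text
time_s: 19.42
eef_pos: [0.6281, -0.2009, 0.0578]
eef_rot: [[-0.161, 0.987, -0.005], [0.987, 0.161, -0.001], [-0.0, -0.005, -1.0]]
ft_force: [0.0, -0.0, 0.2]
opening: -0.0004
finger_force: 0.0
```

```bash
python3 -c "
from h import *
print(bot.state()['ft_force'])
s=bot.snapshot('side');g=cv2.cvtColor(s['frame'],cv2.COLOR_RGB2GRAY)
for X in (.648,.652,.656): print(proj(s,[X,-.199,.076]))
u,v=proj(s,[.652,-.199,.076]).round().astype(int)
for r in range(v-8,v+9,2): print(r,u-14,g[r,u-14:u+15].tolist())"
```

```text
[ 0.04494355 -0.02789053  0.15097779]
[397.36064174 226.78207309]
[398.53349112 226.46420826]
[399.70434817 226.14688338]
218 385 [125, 168, 127, 56, 31, 37, 52, 48, 39, 42, 47, 44, 37, 37, 38, 42, 41, 47, 45, 38, 64, 134, 178, 188, 184, 153, 160, 165, 159]
220 385 [79, 144, 116, 64, 55, 56, 48, 40, 38, 40, 47, 43, 40, 39, 40, 40, 43, 42, 52, 106, 168, 187, 185, 187, 186, 184, 184, 182, 181]
222 385 [36, 41, 50, 63, 72, 75, 60, 42, 38, 39, 42, 38, 39, 43, 43, 46, 63, 109, 173, 191, 187, 184, 182, 182, 183, 182, 182, 183, 182]
224 385 [63, 38, 39, 41, 41, 42, 40, 38, 39, 43, 68, 78, 56, 48, 66, 78, 59, 48, 96, 169, 186, 183, 183, 186, 186, 185, 185, 185, 183]
226 385 [167, 117, 64, 41, 46, 44, 38, 38, 71, 97, 132, 166, 118, 51, 41, 48, 42, 30, 72, 161, 185, 183, 182, 181, 184, 183, 183, 183, 186]
228 385 [189, 188, 138, 69, 42, 40, 41, 70, 109, 114, 98, 101, 68, 32, 28, 28, 41, 73, 143, 183, 188, 186, 185, 185, 184, 182, 183, 183, 184]
230 385 [190, 190, 126, 55, 31, 36, 44, 83, 117, 92, 100, 94, 113, 132, 146, 153, 176, 187, 188, 187, 187, 187, 185, 182, 182, 183, 181, 182, 185]
232 385 [185, 188, 164, 116, 61, 32, 51, 96, 116, 86, 112, 135, 152, 177, 187, 186, 184, 184, 183, 184, 183, 184, 183, 183, 182, 180, 181, 181, 183]
234 385 [182, 185, 190, 181, 144, 105, 89, 104, 107, 123, 138, 140, 165, 182, 182, 181, 180, 183, 183, 184, 184, 182, 183, 182, 181, 181, 182, 181, 182]
```

Call:
carry_out(rows=[[[0,2,0,0,0,0,0],[0,4,0,0,0,0,0],[0,6,0,0,0,0,0],[0,6,0,0,0,0,0]]])

```text
time_s: 19.8
eef_pos: [0.6326, -0.2001, 0.0576]
eef_rot: [[-0.162, 0.987, -0.008], [0.987, 0.162, -0.001], [0.001, -0.008, -1.0]]
ft_force: [-8.5, -3.5, 3.6]
opening: 0.0001
finger_force: 4.1
```

Firm resistance at the end stop. Backing off and rising clear.

Call:
carry_out(rows=[[[0,-15,0,0,0,0,0],[0,-45,0,0,0,0,0],[0,-70,0,0,0,0,0],[0,-70,-40,0,0,0,0],[0,-70,-80,0,0,0,0],[0,-70,-120,0,0,0,0],[0,-70,-160,0,0,0,0],[0,-70,-200,0,0,0,0],[0,-70,-240,0,0,0,0],[0,-70,-240,0,0,0,0]]])

```text
time_s: 20.63
eef_pos: [0.5691, -0.2124, 0.3068]
eef_rot: [[-0.161, 0.987, 0.006], [0.987, 0.161, -0.006], [-0.006, 0.005, -1.0]]
ft_force: [1.7, -0.6, 0.7]
opening: -0.0001
finger_force: 0.0
```

```bash
python3 -c "
from h import *
s=bot.snapshot('side');g=cv2.cvtColor(s['frame'],cv2.COLOR_RGB2GRAY)
x,y=399,226;m=(g[y-14:y+15,x-18:x+19]<60).astype(np.uint8)
k,l,a,ce=cv2.connectedComponentsWithStats(m);i=1+a[1:,4].argmax();q=ce[i]+[x-18,y-14];print(a[i],q,plane(s,*q,.076))
Ft=np.array([-.0221,0,.0205])
for k in (.205,.15,.1):
  u,v=proj(s,W(Ft+k*U+[0,-.06,0])).round().astype(int); print(u,v,g[v,u-6:u+6].tolist())
print(bot.state()['time_s'],bot.state()['eef_pos'],bot.state()['qd'].round(1))"
```

```text
[ 4  0 13 10 71] [391.50704225 216.08450704] [ 0.6541759  -0.15040389  0.076     ]
371 166 [18, 16, 47, 100, 115, 102, 90, 114, 162, 178, 177, 176]
364 182 [15, 28, 81, 112, 107, 95, 122, 165, 176, 175, 174, 174]
357 195 [17, 13, 39, 90, 113, 103, 97, 122, 165, 176, 175, 172]
20.6833 [ 0.56807815 -0.21196418  0.30315067] [-0.   3.2  4.6  0.  -2.8  0.1]
```

```bash
python3 -c "
from h import *
for n,x,y,z in(('side',400,226,.075),('top',0,0,.075)):
  s=bot.snapshot(n)
  if n=='top': x,y=proj(s,[.655,-.2,.075]).round().astype(int);print(x,y)
  g=cv2.cvtColor(s['frame'],cv2.COLOR_RGB2GRAY);m=(g[y-14:y+15,x-14:x+15]<50).astype(np.uint8)
  k,l,a,ce=cv2.connectedComponentsWithStats(m)
  for i in range(1,k):
    if a[i,4]>8: q=ce[i]+[x-14,y-14];print(n,a[i],q,plane(s,*q,z))"
```

```text
side [ 0  0 11 10 60] [391.38333333 215.98333333] [ 0.65466776 -0.14892519  0.075     ]
side [11 11  7  6 26] [400.07692308 226.        ] [ 0.65800748 -0.19794592  0.075     ]
407 141
top [ 6  0 13  7 58] [404.82758621 130.13793103] [ 0.68383904 -0.19285792  0.075     ]
top [24  1  5  4 17] [419.11764706 129.47058824] [ 0.68852933 -0.23091244  0.075     ]
```

The knob is at x=658 mm, fully on (expected about 657). The tablet hasn't moved, so I'm handing in.

```bash
python3 -c "
from rig import bot
print(bot.hand_in())"
```

```text
the job is handed in; nothing more can be done
None
```

I handed the job in at about 21 s. My last checks showed the charger in the tray, the panel open, the tablet leaning square in the trough with its screen out, and the switch fully on. The hand-in gave no verdict.

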